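# Load the long battery pack into the cordless work lamp

## Robot

A 6-joint arm with a two-finger parallel gripper is mounted at the origin on the work surface. World frame = base frame: x ahead of the robot, y to its left, z up, the work surface at z = 0. Lengths are in mm, angles in rad, forces in N, time in s.
With the tool pointing down it reaches from about 350 to 850 mm from the base axis. Payload 8.1 kg.
Tool frame: the origin (TCP) lies at the very end of the fingers, on their centre line; the grasp point (between the pads) lies 19 mm behind it (r.grip_depth is the distance from the TCP to the grasp point, in mm); z points along the fingers, y is the line along which they close (so a half turn about z gives the same grasp; the last joint's range is limited). The gripper opens to 85 mm and grips with 20 to 120 N. Pads are 22 mm wide; open, the fingers measure 114 mm over their backs; the gripper's body (76 mm by 85 mm) begins 54 mm behind the grasp point. The pads swing forward as they close: fully open they stand 13 mm farther back than shut.
Start: joints at [1.159, 0.13, 1.488, -0, 1.523, -0.085], TCP at [192.587, 568.257, 231.292] pointing down, gripper open.
Joint ranges: [-2.96, 2.96], [-0.89, 2.26], [0.02, 2.5], [-1.34, 4.48], [0, 2.73], [-2.66, 2.66]. Speed limits (rad/s): [2.39, 2.39, 2.79, 3.14, 3.14, 3.14].

## Interface

Orientations are given as a unit quaternion [w, x, y, z].
In Python, from rig import r gives the robot as it stands. Calls block until the motion is done:
- r.move_pose(position, orientation): joint-space move of the TCP to a pose.
- r.move_straight(position, v=150, ori=None, force_limit=None): straight line of the TCP; ori=None keeps the orientation; v is the mean speed in mm/s. With force_limit (N) it stops when the force on the tool has changed by that much, and returns True; else False.
- r.movej(angles): joint-space move.
- r.command_gripper(opening): opening from 0.0 (shut) to 1.0 (fully open); the grip force is fixed at half the most; returns when the fingers have stopped.
- r.dwell(seconds).
- r.inverse_kinematics(position, orientation): joint angles nearest the present ones, or None.
- r.sense(): the state.
- r.snapshot(name): name is "scene" or "side" or "wrist"; returns the picture (400x640x3 uint8, red, green, blue); there is no depth.
- r.get_calibration(name): a dict with "fx", "fy", "cx", "cy" (pixels), "dist_coeffs" ([k1, k2, p1, p2, k3] as OpenCV has them; the pictures are not rectified), "R" (3x3) and "t" (3): a world point X has camera coordinates R X + t. Camera axes: x right, y down, z forward; pixel columns grow to the right and rows downward; lengths in mm; the calibration is good to about 2 mm. A picture is of the moment at which its call begins: read the wrist's pose just before it. get_calibration takes no time and is no camera call; for the wrist camera it gives the pose at the moment of the call.
A pose or a line that the arm cannot do raises r.PlanningError and nothing moves.
- r.job_done(): hands the job in; it is judged then, once.
The state is a dict: "t": time; "joints": joint angles; "qvel": joint speeds; "joint_efforts": joint torques, N m; "eef_pos": TCP position; "tcp_rot": TCP orientation; "contact_force": force on the tool from outside, world axes, zero at the start; "moment": the same for the moment, N m; "finger_gap": opening from 0.0 (shut) to 1.0 (fully open); "finger_force": force on a finger pad.
Only numpy, scipy, OpenCV 4.12 (cv2) and the standard library are available. Lean on these libraries where they do the work, as an engineer would, in place of code of your own. Each camera call takes 0.05 s, during which the arm holds its last target. There are 200 camera calls.

## Task

Fit the long, slim battery pack into the round battery well of the work lamp. Do it the proper way: lean the pack about 20 degrees and hold it for a moment with its lower end in the mouth of the well, lower edge first, then straighten it upright, slide it fully home and only then let go. Leave the short, stout pack standing where it is.

Things in the scene. Friction and masses are not known exactly. Their poses are not given: they have to be found in the camera images.
- pack_mid (a point): Centre of the long battery pack, a plain grey cylinder, 32 mm across, 130 mm long, 0.15 to 0.31 kg, upright on the black mat (3 mm thick). On its axis, 65 mm above its foot; z points from foot to top. Loose things around it are under 80 mm tall, so its upper third can be gripped from above, 100 mm over its foot.
- pack_foot (a point): Centre of the flat lower end (foot) of the long pack, 65 mm below its centre; z points up along the pack.
- well_mouth (a point): Centre of the mouth of the lamp's battery well, a fixed upright tube, 72 mm above the table. Its funnel, 64 mm wide, narrows in 20 mm to a 38 mm bore; floor 60 mm below the mouth, so a pack that is home stands out 70 mm. z up. Towards +y lies the lamp: housing from 45 mm on, lower than the mouth; lamp head 105 to 205 mm off, up to 175 mm above the table. Other sides are free.
- stubby_mid (a point): Centre of the short, stout pack: the same grey plastic, 44 mm in diameter and 75 mm high, standing on the mat about 100 to 250 mm from the long one, nearer or farther from the robot. This point is half-way up, z up. Not to be used.
Things that resemble listed ones, but are neither listed nor needed, are in the scene too. Leave any yellow look-alike of the part that bears pack_mid alone.

How it is judged:
By the outcome, as a careful person would: the job done as asked, in the order asked, and still so for the second after the job is handed in, with the robot touching nothing.
It also fails if it takes over 42 s, if anything falls off the work surface, if the arm or the gripper's body presses on something with over 40 N, if the wrist force passes 120 N, or if a joint passes its speed limit or range.

## Working session

There is one attempt and no reset: what is moved stays moved. The work goes in short steps, each a Python script; the robot and the scene stay as the last script left them, time stands still between calls to the robot, and variables do not carry over. Pictures are saved under pics/ and viewed, at most 10 in all, crops included, and the job is handed in when it is done.

```bash
mkdir -p pics && python3 - <<'E'
from rig import r
import cv2,numpy as np
for n in("scene","side","wrist"):
    im=r.snapshot(n); c=r.get_calibration(n)
    cv2.imwrite(f"pics/{n}0.png",im[:,:,::-1])
    R=np.array(c["R"]);t=np.array(c["t"]);print(n,c["fx"],c["dist_coeffs"],"cam",(-R.T@t).round(),"fwd",R[2].round(2))
s=r.sense();print(s["t"],s["tcp_rot"])
a=cv2.imread("pics/scene0.png");b=cv2.imread("pics/side0.png")
cv2.imwrite("pics/both0.png",cv2.resize(np.vstack([a,b]),None,fx=.75,fy=.75))
E
```

```text
scene 448.7833224556771 [-0.10988559  0.          0.          0.          0.        ] cam [1049.  -33.  498.] fwd [-0.79 -0.01 -0.61]
side 395.5111354971686 [0.01861544 0.         0.         0.         0.        ] cam [206. 451. 611.] fwd [ 0.39 -0.62 -0.68]
wrist 302.4861905028366 [0.01444643 0.         0.         0.         0.        ] cam [127. 590. 373.] fwd [ 0.25 -0.09 -0.96]
0.15 [-1.82901092e-04  1.62665319e-01  9.86681021e-01 -7.23207442e-04]
```

View pics/scene0.png

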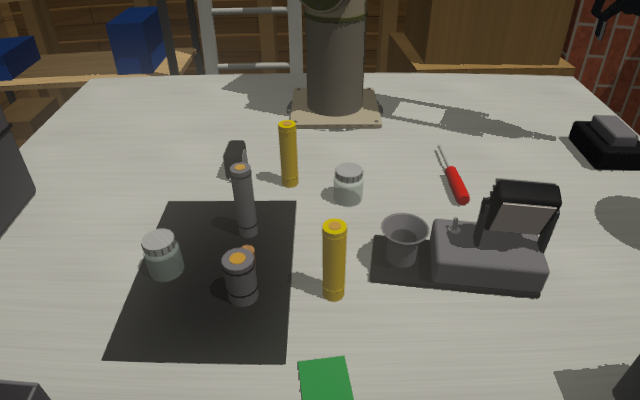

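View pics/side0.png

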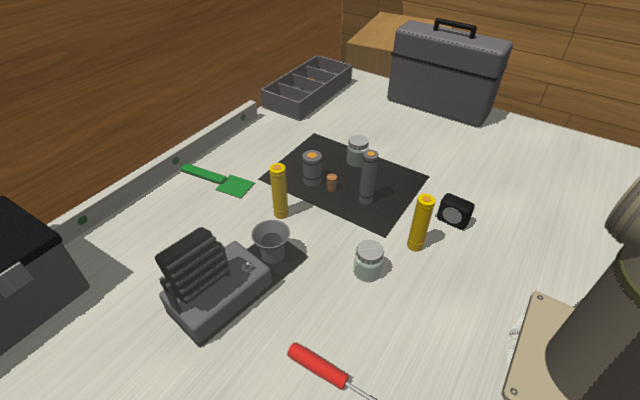

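Candidates for the long pack in the scene picture: long grey (244,200), stubby grey (240,277), yellow (288,155) and yellow (334,260). The long grey one is the target; in the side picture it is at (368,180). The well mouth is at scene (405,230) and side (271,234). I'll check this in one close crop.

```bash
python3 - <<'E'
import cv2,numpy as np
a=cv2.imread("pics/scene0.png");b=cv2.imread("pics/side0.png")
def crop(i,x,y,w=66,h=100,f=3):
    c=cv2.resize(i[y:y+h,x:x+w],None,fx=f,fy=f,interpolation=cv2.INTER_CUBIC)
    for k in range(0,max(w,h),10):
        cv2.putText(c,str(y+k),(0,k*f+4),0,.32,(0,255,255));cv2.line(c,(k*f,0),(k*f,5),(0,255,255));
        if k%20==0: cv2.putText(c,str(x+k),(k*f,14),0,.32,(0,255,0))
    return c
cv2.imwrite("pics/crop1.png",np.hstack([crop(a,212,150),crop(b,335,130),crop(a,372,190),crop(b,238,195)]))
E
```

```text
(no output)
```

View pics/crop1.png

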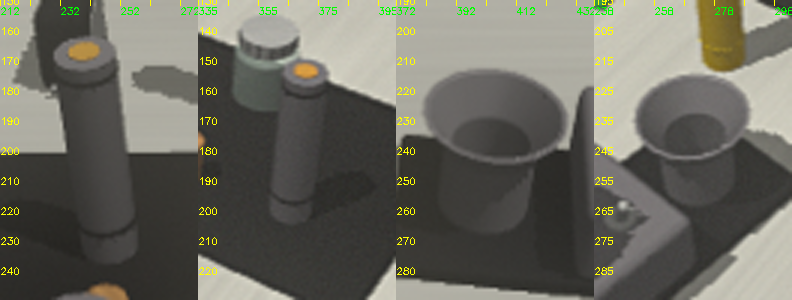

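The crop shows the long grey pack: scene top (240.7,168), foot (248.5,233.5); side top (370,154), foot (366,200.7). The well rim spans scene x 381–429, y 213–243 and side x 252–290, y 220–248. Next I'll fit circles of known height to these boxes.

```bash
cat > h.py <<'E'
from rig import r
import cv2,numpy as np
from scipy.optimize import least_squares
def proj(P,c):
    return cv2.projectPoints(np.asarray(P,float).reshape(-1,3),cv2.Rodrigues(np.array(c["R"]))[0],np.array(c["t"],float),np.array([[c["fx"],0,c["cx"]],[0,c["fy"],c["cy"]],[0,0,1.]]),np.array(c["dist_coeffs"],float))[0][:,0]
def box(p,rad,c):
    a=np.linspace(0,2*np.pi,73)
    q=proj(np.c_[p[0]+rad*np.cos(a),p[1]+rad*np.sin(a),0*a+p[2]],c)
    return np.r_[q.min(0),q.max(0)]
def fit(boxes,rad,z=None):  # boxes: [(calib, [x0,y0,x1,y1] with nan where unseen)]
    def f(v):
        p=np.r_[v[:2],v[2] if z is None else z]
        e=np.concatenate([box(p,rad,c)-np.array(b) for c,b in boxes]); return e[~np.isnan(e)]
    s=least_squares(f,[550,0,50.][:3 if z is None else 2]); return s.x.round(1),s.fun.round(1)
E
python3 - <<'E'
from h import *
S,D=r.get_calibration("scene"),r.get_calibration("side");n=np.nan
top=[(S,[230,162.7,251.3,174]),(D,[362.3,149.3,377.7,158.3])]
foot=[(S,[239.3,n,257.7,237.7]),(D,[359,n,372.7,204.3])]
rim=[(S,[381,212.7,429.3,243.3]),(D,[252,219.7,289.7,248.3])]
for nm,b,rad,z in(("top",top,16,133),("foot",foot,16,3),("rim",rim,32.5,72)):
    print(nm,fit(b,rad),fit(b,rad,z),[fit([k],rad,z)[0] for k in b])
E
```

```text
top (array([ 479.3, -155.1,  130.7]), array([ 0.1, -0.1, -0.1,  0.1, -0.1, -0.1,  0.1,  0.1])) (array([ 480.3, -154.5]), array([ 0.2, -1. ,  0.1, -0.8, -0.6, -1.1, -0.3, -0.8])) [array([ 482.8, -154.3]), array([ 478. , -152.2])]
foot (array([ 477.4, -156.6,    2.8]), array([-0.3,  0.3, -0. , -0.2,  0.2,  0. ])) (array([ 477.5, -156.6]), array([-0.3,  0.3, -0.1, -0.2,  0.2, -0. ])) [array([ 477.6, -156.5]), array([ 477.4, -156.5])]
rim (array([548.4,  89.5,  70.8]), array([ 1.9,  0.8, -2. , -1. ,  0.8,  1.1, -1.2, -1.1])) (array([548.8,  89.5]), array([ 2. ,  0.3, -1.8, -1.5,  0.6,  0.6, -1.4, -1.6])) [array([550.4,  89.1]), array([547.2,  90.4])]
```

Measured points: pack at (478.5, −155.5), with fitted heights 131 and 3 matching the 133 and 3 expected. The well is at (548.5, 89.5), fitted mouth height 71 against 72. Next I'll grasp with the fingers closing along world y, and lift.

```bash
python3 - <<'E'
from h import *
q=[0,0,1,0];x,y=478.5,-155.8
print(r.grip_depth)
r.move_pose([x,y,270],q)
r.move_straight([x,y,84],v=130)
r.command_gripper(0.0)
s=r.sense();print(s["t"],s["eef_pos"],s["finger_gap"],s["finger_force"],s["contact_force"],s["joints"])
r.move_straight([x,y,250],v=150)
cal=r.get_calibration("wrist")
s=r.sense();print(s["t"],s["eef_pos"],s["finger_gap"],s["finger_force"],s["contact_force"])
a=r.snapshot("scene");b=r.snapshot("side")
cv2.imwrite("pics/lift.png",np.vstack([a[60:320,120:520],b[60:320,120:520]])[:,:,::-1])
E
```

```text
18.700000000000003
5.025 [ 478.71086423 -156.02928296   84.37980021] 0.3635008892939474 59.17013168334961 [-0.70017807 -1.31740231  3.17482864] [-4.16804936e-01 -7.35365407e-03  1.90896168e+00 -2.01127787e-04
  1.23937460e+00 -1.98748355e+00]
6.2833 [ 477.89137218 -155.51442311  248.59654266] 0.3609242677588155 59.36678946018219 [-0.75276282  0.25519095 -2.53295182]
```

View pics/lift.png

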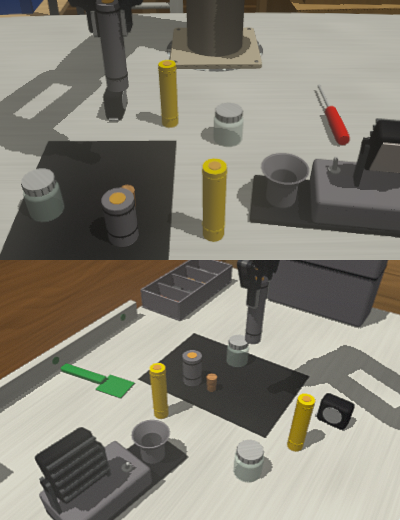

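The pack is held. The yellow pack may stand close to the well on the −y side, so I'll turn the tool to close along x and lean in the free x direction, top towards the robot. First a check of the yellow's position and the IK, then hover and measure.

```bash
cat >> h.py <<'E'
from scipy.spatial.transform import Rotation as Ro
L=81.4
def pose(foot,lean,sgn):   # lean deg, top towards -x
    R=Ro.from_euler('y',-lean,degrees=True)*Ro.from_matrix(np.array([[0,sgn,0],[sgn,0,0],[0,0,-1.]]))
    u=-R.as_matrix()[:,2]
    return np.array(foot)+L*u, R.as_quat()[[3,0,1,2]]
E
python3 - <<'E'
from h import *
D=r.get_calibration("side");S=r.get_calibration("scene");n=np.nan
print("yellow",fit([(S,[322,219,347,n]),(D,[n,n,n,n])],16,130)[0])
best=None
for sg in(1,-1):
    for le in(0,20):
        j=r.inverse_kinematics(*pose([548.5,89.5,64],le,sg));print(sg,le,None if j is None else np.round(j,2))
        if le==0 and j is not None and (best is None or abs(j[5])<best[0]): best=(abs(j[5]),sg)
sg=best[1];print("sg",sg)
r.move_pose(*pose([548.5,89.5,165],0,sg))
r.move_straight(pose([548.5,89.5,95],0,sg)[0],v=120)
r.dwell(.2)
s=r.sense();print(s["t"],s["eef_pos"],s["contact_force"])
a=r.snapshot("scene");b=r.snapshot("side")
cv2.imwrite("pics/s1.png",a[:,:,::-1]);cv2.imwrite("pics/d1.png",b[:,:,::-1])
f=4
c=[cv2.resize(i[y:y+130,x:x+100],None,fx=f,fy=f,interpolation=cv2.INTER_CUBIC) for i,x,y in((a,355,125),(b,222,130))]
for im,x,y in((c[0],355,125),(c[1],222,130)):
    for k in range(0,130,10):
        cv2.putText(im,str(y+k),(0,k*f+4),0,.32,(255,255,0));cv2.line(im,(k*f,0),(k*f,5),(255,255,0))
        if k%20==0: cv2.putText(im,str(x+k),(k*f,14),0,.32,(0,255,0))
cv2.imwrite("pics/hover.png",np.hstack(c)[:,:,::-1])
E
```

```text
yellow [616.2 -16.7]
1 0 [ 0.07  0.07  1.71 -0.    1.36  0.07]
1 20 [ 0.1  -0.34  2.13 -0.04  1.    0.11]
-1 0 None
-1 20 None
sg 1
9.1 [549.25583034  89.55468319 177.65918704] [-0.15857792 -0.0519882  -2.7884062 ]
```

View pics/hover.png

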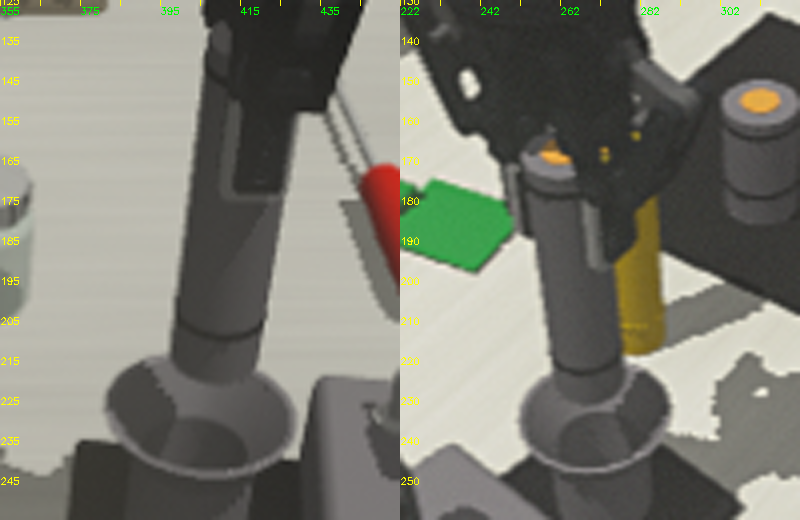

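```bash
python3 - <<'E'
from h import *
D=r.get_calibration("side");S=r.get_calibration("scene");n=np.nan
ft=[(S,[397,n,420,221]),(D,[260.5,n,279,230.75])]
print("foot",fit(ft,16),fit(ft,16,96.3),[fit([k],16,96.3)[0] for k in ft])
# rim outer and radius ~35
rim=[(S,[381,213,429.3,244]),(D,[252,219.7,289.7,248.3])]
rim2=[(S,[381.3,n,429,244.2]),(D,[251.8,n,289.7,248.2])]
for b in (rim,rim2): print("rim",fit(b,35),fit(b,35,72),[fit([k],35,72)[0] for k in b])
bore=[(S,[n,n,n,n])]
# predicted top centre in side for an upright pack
c=fit(ft,16,96.3)[0]
for z in(96.3,226.3): print(z,proj([[*c,z]],S),proj([[*c,z]],D))
print(box([*c,226.3],16,S),box([*c,226.3],16,D))
E
```

```text
foot (array([547.7,  91.2,  96.3]), array([-0. , -0.7, -0.4, -0.2, -0.7,  0.5])) (array([547.7,  91.2]), array([-0. , -0.7, -0.4, -0.2, -0.7,  0.5])) [array([548.6,  91.6]), array([547.8,  89.8])]
rim (array([548.7,  89.3,  70.2]), array([ 0. , -0.1, -0.4, -0.1, -0.6,  0.2,  0.2,  0. ])) (array([549.1,  89.3]), array([ 0.2, -0.8, -0.1, -0.8, -0.9, -0.5, -0.1, -0.7])) [array([550.9,  89. ]), array([547.4,  90. ])]
rim (array([548.8,  89.3,  70. ]), array([-0.2, -0.1, -0.1, -0.4,  0.1,  0.2])) (array([549.1,  89.2]), array([-0.2,  0.1, -1. , -0.7, -0.1, -0.6])) [array([551.1,  89. ]), array([547.7,  90. ])]
96.3 [[408.12487    213.49781899]] [[269.33445466 224.64724913]]
226.3 [[419.51164663 133.11904198]] [[262.64746606 167.21524301]]
[406.7901042  127.16326435 432.28404504 139.35635414] [252.28751917 160.99043226 272.94810362 173.68094861]
```

The hover picture shows the pack upright above the well. Its foot is fitted at (547.7, 91.2) against the rim at (549, 89.3), so I'll shift by about (+0.8, −1.3). Then lean, lower into the mouth, and hold.

```bash
python3 - <<'E'
from h import *
x,y=549.3,88.2
p,q=pose([x,y,97],20,1)
r.move_straight(p,v=40,ori=q)
hit=r.move_straight(pose([x,y,63],20,1)[0],v=40,force_limit=12)
r.dwell(1.2)
s=r.sense();u=-Ro.from_quat(np.roll(s["tcp_rot"],-1)).as_matrix()[:,2]
print(hit,s["t"],"foot",(s["eef_pos"]-L*u).round(1),"lean",np.degrees(np.arccos(u[2])),s["contact_force"])
a=r.snapshot("scene");b=r.snapshot("side")
cv2.imwrite("pics/lean.png",cv2.resize(np.hstack([a[125:255,355:455],b[130:260,222:322]]),None,fx=4,fy=4,interpolation=cv2.INTER_CUBIC)[:,:,::-1])
E
```

```text
False 12.2333 foot [549.3  88.2  63. ] lean 19.999297760425684 [-0.02539359 -0.03803959 -1.88806257]
```

View pics/lean.png

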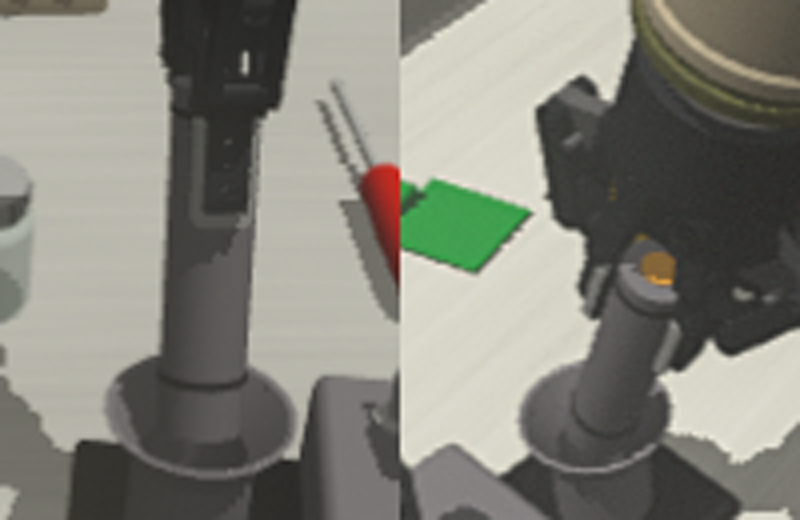

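The pack leans 20° with its foot inside the funnel (scene about (406,233), side about (271,236)) and no contact force. Next: straighten, then slide down under a force limit.

```bash
python3 - <<'E'
from h import *
x,y=549.3,88.2
def rep(n):
    s=r.sense();print(n,round(s["t"],1),"foot",(np.array(s["eef_pos"])-[0,0,L]).round(1),np.round(s["contact_force"],1),np.round(s["moment"],2),round(s["finger_gap"],3))
p,q=pose([x,y,63],0,1)
print(r.move_straight(p,v=40,ori=q,force_limit=15)); rep("up")
h=r.move_straight(pose([x,y,40],0,1)[0],v=40,force_limit=12); rep(h)
if not h:
    h=r.move_straight(pose([x,y,8],0,1)[0],v=35,force_limit=12); rep(h)
r.dwell(.3);rep("end")
a=r.snapshot("scene");b=r.snapshot("side")
cv2.imwrite("pics/in.png",cv2.resize(np.hstack([a[125:255,355:455],b[130:260,222:322]]),None,fx=4,fy=4,interpolation=cv2.INTER_CUBIC)[:,:,::-1])
E
```

```text
False
up 13.2 foot [549.   88.2  62.5] [ 0.3  0.3 -2.8] [ 0.02  0.02 -0.01] 0.362
False 13.9 foot [549.3  88.2  40. ] [-0.4  0.3 -2.5] [ 0.01  0.03 -0.01] 0.359
True 14.7 foot [548.9  88.2  12. ] [-0.5 -0.2  5.9] [ 0.01  0.19 -0.03] 0.36
end 15.0 foot [548.9  88.2  12. ] [-0.3 -0.7  6.1] [-0.01  0.12  0.03] 0.358
```

View pics/in.png

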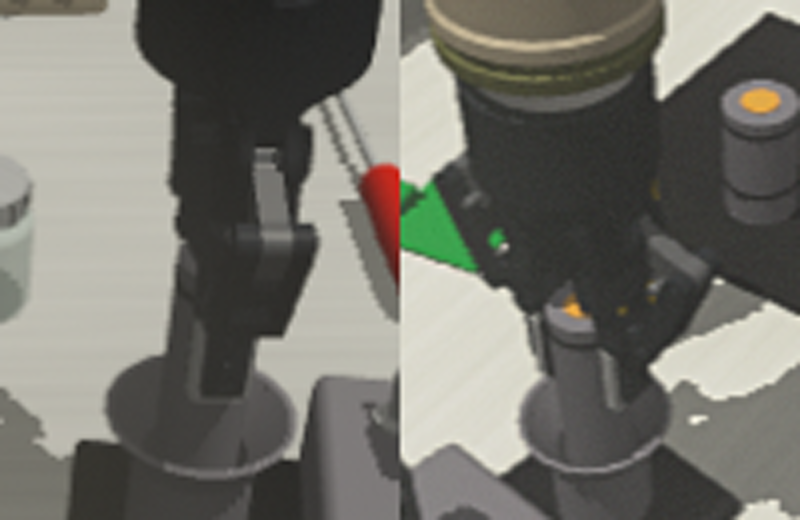

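The pack stands upright in the bore with its foot at z = 12.0, exactly the floor height, so it is home. Now release, retreat straight up and look again.

```bash
python3 - <<'E'
from h import *
r.command_gripper(1.0)
p=np.array(r.sense()["eef_pos"])
r.move_straight(p+[0,0,160],v=120)
r.dwell(.3);s=r.sense();print(s["t"],s["eef_pos"],s["contact_force"],s["finger_gap"])
a=r.snapshot("scene");b=r.snapshot("side")
cv2.imwrite("pics/fin.png",np.hstack([a[50:350,100:500],b[50:350,180:580]])[:,:,::-1])
E
```

```text
17.425 [547.5397417   88.11404298 251.70329094] [ 0.35716665 -0.13843165 -0.36481204] 1.000367961695335
```

View pics/fin.png

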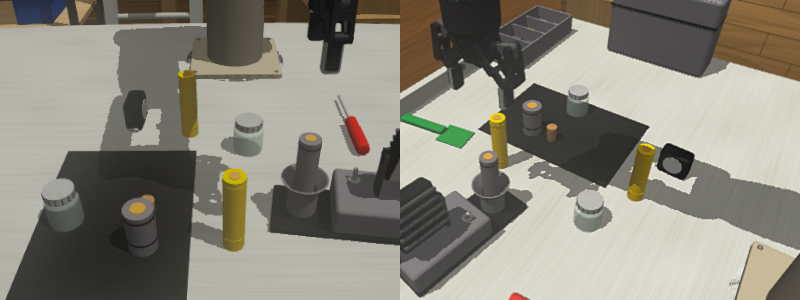

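The pack stands in the well (scene about (410,205)), the gripper is clear, and the stubby and yellow packs are undisturbed.

```bash
python3 -c "
from rig import r
print(r.job_done())"
```

```text
the job is handed in; nothing more can be done
None
```

The long pack is fully home in the lamp's well: I leaned it 20°, held it in the mouth, straightened it and slid it to the floor before letting go. The stubby pack was left where it stood, and I handed the job in at about 17.5 s.

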